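# Set and lock the end stop of a column holder

### The arm

A 6-joint arm with a two-finger parallel gripper is mounted at the origin on a cart in front of the work surface, level with it; the furniture and walls round the work are solid. World frame = base frame: x ahead of the robot, y to its left, z up, the work surface at z = 0. Lengths are in m, angles in rad, forces in N, time in s.
With the tool pointing down it reaches from about 0.3 to 0.875 m from the base axis. Payload 6.4 kg.
Tool frame: the origin (TCP) lies at the centre of the arm's flange, where the gripper is bolted on; the fingertips stand 173 mm ahead of it and the grasp point (between the pads) lies 155 mm ahead of it (ctrl.pinch_z is the distance from the TCP to the grasp point, in m); z points along the fingers, y is the direction in which the jaws open and shut (so a half turn about z gives the same grasp; the last joint's range is limited). The gripper opens to 85 mm and grips with 20 to 120 N. Pads are 22 mm wide; open, the fingers measure 114 mm over their backs; the gripper's body (76 mm by 85 mm) begins 54 mm behind the grasp point. The pads swing forward as they close: fully open they stand 13 mm farther back than shut.
Start: joints at [0.973, 0.181, 1.607, -0, 1.354, -0.206], TCP at [0.22, 0.531, 0.405] pointing down, gripper open.
Joint ranges: [-2.99, 2.99], [-0.89, 2.07], [0.3, 2.58], [-1.14, 4.28], [0, 2.63], [-3.12, 3.12]. Speed limits (rad/s): [2.57, 2.57, 3.01, 3.14, 3.14, 3.14].

### API

Orientations are given as a unit quaternion [w, x, y, z].
In Python, from bench import ctrl gives the robot as it stands.
- The arm moves only by the tool drive_tool, never from a script. Its argument "commands" is a list that holds one entry, the list of rows, each a list of 7 numbers: the shift along the tool's x, y, z in units of 50 mm (1.0 is 50 mm), then the turn, a rotation vector about the tool's x, y, z in units of 8 degrees (1.0 is 8 degrees), then the closure in counts, from 0 (fully open) to 255 (shut). A call has 1 to 10 rows; each row shifts and turns the commanded pose from where the row before left it, along the tool's axes as they then stand; what a row does not reach is not made up. A row lasts 1/10 s, in which the tool goes at most 50 mm and 8.59 degrees, less where a joint would pass 70% of its speed; a pose out of reach is approached as far as the arm can. A call is refused whole if a number of a shift passes 1 or a number of a turn 1, either way. A call with a gripper value outside its range is refused whole. The fingers move at their own pace and stop on an object; the grip force is fixed at half the most. Time passes only in rows, so rows that do not move let the fingers close. It gives the time, the measured TCP pose, the force and the opening at its end, in the units of the state.
- ctrl.get_obs(): the state, without advancing time (a new reading comes with each control period).
- ctrl.camera(name): name is "scene" or "top" or "wrist"; returns a dict with "pixels" (420x560x3 uint8, red, green, blue), "depth" (420x560 float32, m along the optical axis (not along the pixel's ray), 0 where there is no reading), "intrinsics" (3x3 intrinsics, pixels), "R" (3x3) and "t" (3): a world point X has camera coordinates R X + t; the wrist camera has in their place "tool_from_camera" (4x4, takes a point from camera to tool coordinates, whose origin is the TCP and whose axes are the flange's). Camera axes: x right, y down, z forward; pixel columns grow to the right and rows downward; lengths in m; the calibration is good to about 2 mm. A picture is of the moment at which its call begins: read the wrist's pose just before it.
- ctrl.hand_in(): hands the job in, once; it reports no verdict.
The state is a dict: "time_s": time; "q": joint angles; "dq": joint speeds; "joint_efforts": joint torques, N m; "eef_pos": TCP position; "eef_rot": TCP orientation; "wrist_force": force on the tool from outside, world axes, zero at the start; "torque": the same for the moment, N m; "opening": opening from 0.0 (shut) to 1.0 (fully open).
Only numpy, scipy, OpenCV 4.12 (cv2) and the standard library are available. Lean on these libraries where they do the work, as an engineer would, in place of code of your own. Each camera call takes 0.05 s, during which the arm holds its last target. There are 200 camera calls.

### The job

Slide the loose slotted bracket along its bolts towards the separation column, and go on until it has pushed the column fully home against the seat hidden inside the end block: press it firmly home for a moment, but gently, for the column is delicate. Then, with the bracket still touching the column, turn the wing knob clockwise until the bracket is clamped tight, let go, and leave the other things on the bench alone.

Things in the scene. Friction and masses are not known exactly. Their poses are not given: they have to be found in the camera images.
- holder: Fixed aluminium base plate, 276 x 80 x 8 mm. Origin on the bench under the clamp bolt (the one with the wing knob); x = the way the bracket is pushed, from the knob towards the end block; y across, z up. Top at z 8 mm, x from -33 to 243 mm. Plain guide bolt at x 56 mm (head 15 mm across, top at z 22 mm). Raised trough for the column, 45 mm wide: floor at z 16 mm, rails to z 27 mm, x 112 to 198 mm.
- hood_mouth (a point): Middle of the open mouth of the end block: a fixed hood 49 mm wide, 48 mm high, 38 mm long (holder x 203 to 241 mm). A hard seat hidden inside stops the column's nose; its depth differs each time (nose at rest 15 to 28 mm past this mouth), must be felt: the force rises steeply there. Behind the hood stand paper trays, 0.2 m high (world x over 0.5, y over 0.07): keep the arm clear.
- bracket: Loose steel bracket, 0.25 to 0.5 kg, flat on the base: plate 118 x 56 x 6 mm with two in-line slots 10 mm wide over the two 8 mm bolts; at its front end (+x) an upright tab. Origin: centre of its underside; x towards the column. Loose, it slides against up to 3 N of friction (more if it is tipped or skewed), its origin from holder x 15 to 47 mm (seated: 27 to 41 mm).
- bracket_tab (a point): Grip point in the bracket's upright tab, 44 mm above the bench, 55 mm ahead of the bracket's origin. The tab is 26 mm wide across the slide (y), 8 mm thick along it (x), and stands on the plate from 14 up to 63 mm above the bench. Pinch it across y, the fingers straddling the column's end. The column's axis is 25.5 mm, its top 36 mm above the bench.
- bracket_face (a point): Centre of the front face of the bracket's tab, at the column's height, which pushes the column, 59 mm ahead of the bracket's origin; axes as the bracket's.
- column_tail (a point): Tip of the near end of the separation column, on its axis. The column (131 mm long, 19.5 mm thick, tan, hexagonal end nuts) lies along the holder's x in the trough, nose in the end block, and starts 2 to 20 mm short of its seat. At the end the bracket's face must be within 1.2 mm of this point.
- column: The same column, 90 g; origin at its middle, underside; its long axis lies askew in its own frame (use column_tail). The bracket's push on it must stay under 14 N; 4 to 10 N, held for half a second with the column at rest, shows that it is home. About a third of the hand's push is lost in the bracket's friction: 8 to 11 N at the hand is right.
- knob (a joint): Turn of the wing knob, rad: 0 loose, growing clockwise seen from above. Starts at 0 to 0.4, bites on the bracket near 0.7, clamps tight from about 1.1; stopped at 2.6. Takes 0.15 N m when free, 0.2 to 0.3 N m when tight. It stays where it is left, but springs back to about 1.4 if turned farther. Sinks 1.5 mm a radian until it bites.
- knob_grip (a point): Grip point of the wing knob on the clamp bolt's axis, about 42 mm above the bench. The wing is a black bar 46 mm long (along this point's x), 12 mm thick (along y) and 26 mm high, from 16 mm below this point to 10 mm above it; pinch it across y.
- washer: Steel washer 25 mm across under the wing knob, which presses on the bracket when the knob is tightened; carried by the clamp bolt. Clamped tight means that it presses with more than 30 N.
- vial: Bystander: amber screw vial, 23 mm across, 73 mm tall, standing; origin under its centre. Leave alone.
- jar: Bystander: plastic reagent jar with a screw cap, 44 mm across, 94 mm tall; origin under its centre. Leave alone.
- timer: Bystander: bench timer, 71 x 77 x 50 mm; origin under its centre. Leave alone.
- beaker: Bystander: small clear beaker, 59 mm across, 64 mm tall; origin under its centre. Leave alone.

How it is judged:
By the outcome, as a careful person would: the job done as asked, in the order asked, and still so for the second after the job is handed in, with the robot touching nothing.
It also fails if it takes over 48 s, if anything falls off the work surface, if the arm or the gripper's body presses on something with over 40 N, if the wrist force passes 120 N, or if a joint passes its speed limit or range.

## Working session

There is one attempt and no reset: what is moved stays moved. The work goes in short steps, Python scripts to look and compute and a tool call to move; the robot and the scene stay as the last step left them, time stands still between calls to the robot, and variables do not carry over. Pictures are saved under pics/ and viewed, about 8 in all and at most 12, crops included, and the job is handed in when it is done.

Besides the shell and the picture viewer there is one more tool, called after ">>>" as name(argument=value, ...) on one line, values as JSON. drive_tool: Moves the arm, as the interface text tells. Its arguments: {"type":"object","properties":{"commands":{"type":"array","items":{"type":"array","items":{"type":"array","items":{"type":"number"}}}}},"required":["commands"]}

```bash
mkdir -p pics; ls; python3 - <<'E'
from bench import ctrl
import cv2,numpy as np,pickle
print(ctrl.get_obs(), ctrl.pinch_z)
d={}
for n in("scene","top","wrist"):
    c=ctrl.camera(n); d[n]=c
    cv2.imwrite(f"pics/{n}0.png",c["pixels"][:,:,::-1])
    print(n,c["intrinsics"].tolist(),{k:np.round(v,4).tolist() for k,v in c.items() if k in("R","t","tool_from_camera")})
pickle.dump(d,open("c0.pkl","wb"))
E
```

```text
pics
{'time_s': 0.0, 'q': array([ 9.72718857e-01,  1.81553109e-01,  1.60802874e+00, -6.69805166e-06,
        1.35377826e+00, -2.06329432e-01]), 'dq': array([-1.38656927e-03,  2.63971277e-04,  4.40226187e-05, -1.15470236e-03,
        6.67007623e-04,  7.75867591e-04]), 'joint_efforts': array([-1.05903524e-03, -4.44859958e+01, -3.51333046e+01, -2.55878331e-04,
        9.12388234e-03,  1.34906989e-05]), 'eef_pos': array([0.21938992, 0.53122225, 0.40376707]), 'eef_rot': array([-3.42922604e-04,  1.94623129e-01,  9.80877697e-01, -8.14484527e-04]), 'wrist_force': array([-0.45956374,  0.00323456,  0.45673061]), 'torque': array([ 0.02369023, -0.01065102, -0.00589072]), 'opening': 1.0033614551149213} 0.1547
scene [[423.3647667186874, 0.0, 280.84007639347334], [0.0, 423.3647667186874, 212.74427604127504], [0.0, 0.0, 1.0]] {'R': [[0.77, -0.6378, 0.0197], [-0.3746, -0.4768, -0.7952], [0.5166, 0.6049, -0.606]], 't': [-0.3854, 0.2279, 0.7267]}
top [[487.86086268587917, 0.0, 281.9151720854695], [0.0, 487.86086268587917, 210.52461655413416], [0.0, 0.0, 1.0]] {'R': [[0.0125, -0.9996, 0.0242], [-0.9941, -0.015, -0.1078], [0.1081, -0.0227, -0.9939]], 't': [-0.0371, 0.5118, 1.2482]}
wrist [[295.19161917923276, 0.0, 281.5914567592336], [0.0, 295.19161917923276, 207.36164645135474], [0.0, 0.0, 1.0]] {'tool_from_camera': [[0.0004, -0.9559, -0.2938, 0.0748], [1.0, 0.0006, -0.0007, -0.0002], [0.0009, -0.2938, 0.9559, 0.0309], [0.0, 0.0, 0.0, 1.0]]}
```

View pics/top0.png

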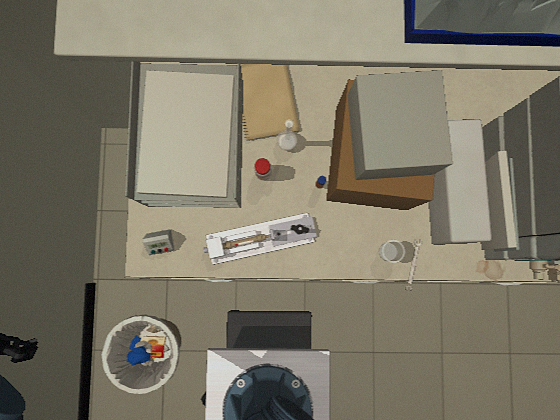

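View pics/scene0.png

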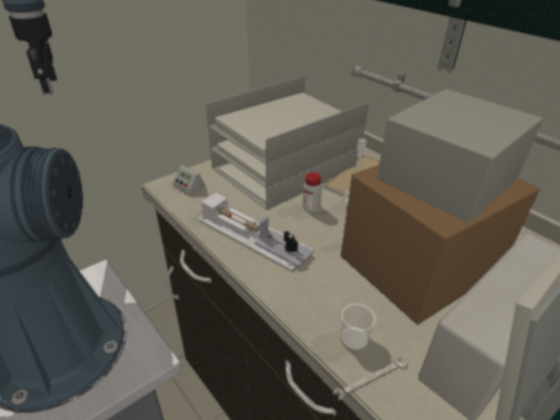

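The top view shows the holder from the hood at about (215,247) to the knob at (300,229). Holder +x therefore runs roughly along world +y. The jar is at (263,168), the vial at (321,181), the timer at (158,243) and the beaker at (391,251). Next I'll measure the holder in the top view.

```bash
cat > h.py <<'E'
import numpy as np,cv2
from scipy.spatial.transform import Rotation as Ro
def ray(K,R,t,uv,z):
    uv=np.atleast_2d(np.asarray(uv,float))
    d=np.c_[(uv[:,0]-K[0,2])/K[0,0],(uv[:,1]-K[1,2])/K[1,1],np.ones(len(uv))]@R
    o=-R.T@t
    return o+d*((z-o[2])/d[:,2])[:,None]
def rot(q): return Ro.from_quat([q[1],q[2],q[3],q[0]])
def wristRt(T,obs):
    W=np.eye(4);W[:3,:3]=rot(obs["eef_rot"]).as_matrix();W[:3,3]=obs["eef_pos"]
    C=np.linalg.inv(W@T);return C[:3,:3],C[:3,3]
E
python3 - <<'E'
import pickle,cv2,numpy as np
from h import *
c=pickle.load(open("c0.pkl","rb"))["top"]
im=c["pixels"];x0,y0,x1,y1=195,200,330,275
cv2.imwrite("pics/topcrop.png",cv2.resize(im[y0:y1,x0:x1,::-1],None,fx=5.5,fy=5.5,interpolation=cv2.INTER_CUBIC))
K,R,t=c["intrinsics"],c["R"],c["t"]
hsv=cv2.cvtColor(im,cv2.COLOR_RGB2HSV)
m=((hsv[...,1]<28)&(hsv[...,2]>130)).astype(np.uint8);mm=np.zeros_like(m);mm[y0:y1,x0:x1]=m[y0:y1,x0:x1]
mm=cv2.morphologyEx(mm,cv2.MORPH_CLOSE,np.ones((9,9)))
cn=max(cv2.findContours(mm,0,2)[0],key=cv2.contourArea)
r=cv2.minAreaRect(cn);b=cv2.boxPoints(r);print(r,b)
P=ray(K,R,t,b,0.008);print(P)
print("knob",ray(K,R,t,(300,229),.05))
E
```

```text
((258.7823181152344, 238.2705841064453), (29.936399459838867, 113.56307983398438), 77.47119140625) [[200.10585 235.97647]
 [310.96466 211.34119]
 [317.4588  240.5647 ]
 [206.59998 265.19998]]
[[ 0.44379861  0.18400538  0.008     ]
 [ 0.51341549 -0.10785224  0.008     ]
 [ 0.43594892 -0.12552644  0.008     ]
 [ 0.36759457  0.16474936  0.008     ]]
knob [[ 0.46294152 -0.07650209  0.05      ]]
```

View pics/topcrop.png

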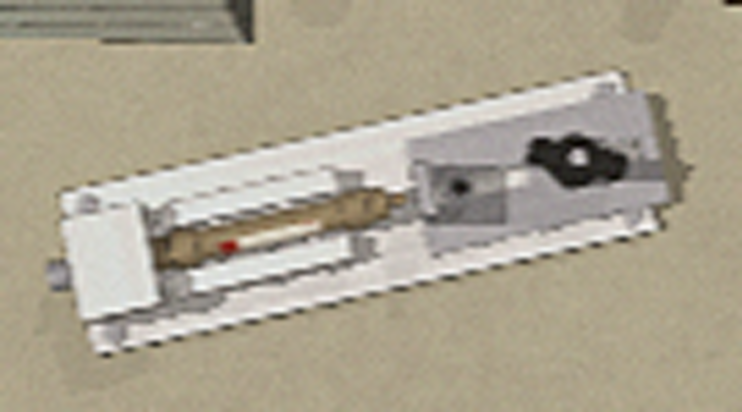

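```bash
cat >> h.py <<'E'
def plan(pos,yaw,n,grip=0,obs=None,dec=2):
    """rows taking the tool from its pose to pos, pointing down with tool x at yaw"""
    if obs is None:
        from bench import ctrl; obs=ctrl.get_obs()
    A=rot(obs["eef_rot"]);p0=np.array(obs["eef_pos"])
    B=Ro.from_euler("z",yaw)*Ro.from_euler("x",np.pi)
    rv=(A.inv()*B).as_rotvec();p=p0.copy();rows=[]
    for k in range(1,n+1):
        tgt=p0+(np.array(pos)-p0)*k/n
        s=np.round(A.inv().apply(tgt-p)/.05,dec); w=np.round(rv/n/np.radians(8),dec)
        rows.append([*s.tolist(),*w.tolist(),grip])
        p=p+A.apply(s*.05);A=A*Ro.from_rotvec(w*np.radians(8))
    print("end",p,"yaw err",(A.inv()*B).as_rotvec())
    for r in rows: print(str([x+0 for x in r]).replace(" ",""),end=",")
    print()
E
python3 -c "
from h import *
plan([.449,-.018,.33],np.radians(103.3),20)"
```

```text
end [ 0.44883841 -0.01814248  0.32990601] yaw err [-0.00098465  0.00084796 -0.00259771]
[-0.42,-0.42,0.07,0.0,0.0,0.34,0],[-0.44,-0.4,0.08,0.0,0.0,0.34,0],[-0.46,-0.38,0.07,0.0,0.0,0.34,0],[-0.48,-0.35,0.08,0.0,0.0,0.34,0],[-0.49,-0.34,0.07,0.0,0.0,0.34,0],[-0.51,-0.3,0.08,0.0,0.0,0.34,0],[-0.53,-0.29,0.07,0.0,0.0,0.34,0],[-0.53,-0.26,0.08,0.0,0.0,0.34,0],[-0.55,-0.23,0.07,0.0,0.0,0.34,0],[-0.56,-0.21,0.07,0.0,0.0,0.34,0],[-0.56,-0.18,0.08,0.0,0.0,0.34,0],[-0.58,-0.15,0.07,0.0,0.0,0.34,0],[-0.58,-0.13,0.08,0.0,0.0,0.34,0],[-0.59,-0.1,0.07,0.0,0.0,0.34,0],[-0.59,-0.07,0.08,0.0,0.0,0.34,0],[-0.59,-0.04,0.07,0.0,0.0,0.34,0],[-0.6,-0.01,0.07,0.0,0.0,0.34,0],[-0.59,0.01,0.08,0.0,0.0,0.34,0],[-0.6,0.04,0.07,0.0,0.0,0.34,0],[-0.59,0.07,0.08,0.0,0.0,0.34,0],
```

>>> drive_tool(commands=[[[-0.42,-0.42,0.07,0,0,0.34,0],[-0.44,-0.4,0.08,0,0,0.34,0],[-0.46,-0.38,0.07,0,0,0.34,0],[-0.48,-0.35,0.08,0,0,0.34,0],[-0.49,-0.34,0.07,0,0,0.34,0],[-0.51,-0.3,0.08,0,0,0.34,0],[-0.53,-0.29,0.07,0,0,0.34,0],[-0.53,-0.26,0.08,0,0,0.34,0],[-0.55,-0.23,0.07,0,0,0.34,0],[-0.56,-0.21,0.07,0,0,0.34,0]]])

```text
time_s: 1.15
eef_pos: [0.3346, 0.2555, 0.3674]
eef_rot: [-0.0, 0.421, 0.907, -0.0]
wrist_force: [0.2, 0.1, -0.2]
opening: 1.0
```

>>> drive_tool(commands=[[[-0.56,-0.18,0.08,0,0,0.34,0],[-0.58,-0.15,0.07,0,0,0.34,0],[-0.58,-0.13,0.08,0,0,0.34,0],[-0.59,-0.1,0.07,0,0,0.34,0],[-0.59,-0.07,0.08,0,0,0.34,0],[-0.59,-0.04,0.07,0,0,0.34,0],[-0.6,-0.01,0.07,0,0,0.34,0],[-0.59,0.01,0.08,0,0,0.34,0],[-0.6,0.04,0.07,0,0,0.34,0],[-0.59,0.07,0.08,0,0,0.34,0]]])

```text
time_s: 2.15
eef_pos: [0.4492, -0.0191, 0.3299]
eef_rot: [-0.0, 0.622, 0.783, -0.0]
wrist_force: [1.2, 0.0, 0.1]
opening: 0.998
```

```bash
cat > look.py <<'E'
import sys,pickle,cv2
from bench import ctrl
o=ctrl.get_obs();c=ctrl.camera("wrist");pickle.dump((o,c),open(sys.argv[1]+".pkl","wb"))
cv2.imwrite(f"pics/{sys.argv[1]}.png",cv2.resize(c["pixels"][:,:,::-1],(800,600),interpolation=cv2.INTER_CUBIC))
print({k:o[k] for k in("time_s","q","eef_pos","eef_rot","wrist_force","dq")})
E
python3 look.py w1
```

```text
{'time_s': 2.15, 'q': array([-3.07682524e-01, -1.95767777e-02,  1.98349005e+00,  3.93475893e-05,
        1.17778131e+00, -5.35070129e-01]), 'eef_pos': array([ 0.44920865, -0.01913661,  0.32994878]), 'eef_rot': array([-5.40942039e-05,  6.22326897e-01,  7.82757453e-01, -1.16215172e-06]), 'wrist_force': array([1.19501673, 0.03992698, 0.12927824]), 'dq': array([-0.53898666,  0.34530154, -0.2450135 ,  0.00273836, -0.10564055,
       -0.06314807])}
```

View pics/w1.png

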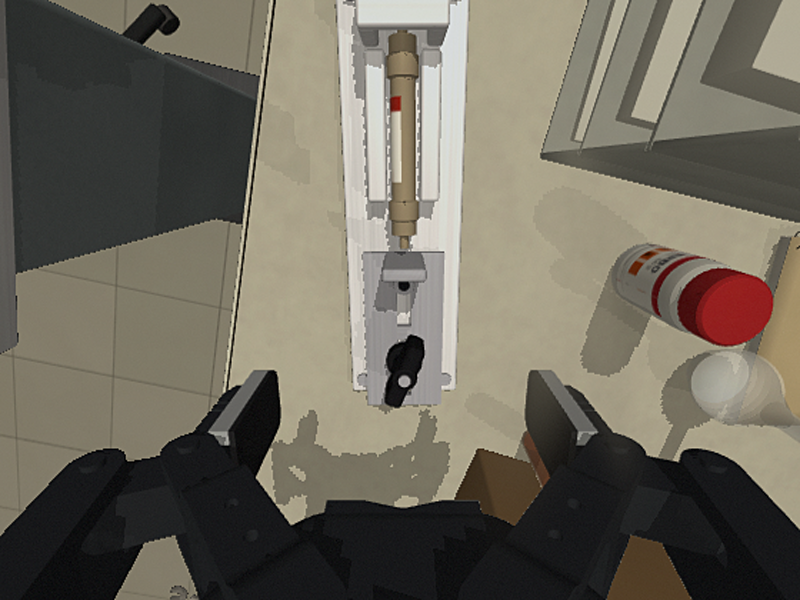

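The wrist view (800 px scale) shows the hood at the top (405,15), the column tail tip at (404,247), the tab top at (404,273), the guide bolt at (404,286) and the wing around (402,370). The box is at the lower right (500,490). I'll use the depth cloud to get metric positions.

```bash
cat >> h.py <<'E'
def cloud(o,c):
    K=c["intrinsics"];D=c["depth"];v,u=np.mgrid[:D.shape[0],:D.shape[1]]
    X=np.stack([(u-K[0,2])/K[0,0]*D,(v-K[1,2])/K[1,1]*D,D],-1)
    T=c["tool_from_camera"];X=X@T[:3,:3].T+T[:3,3]
    W=rot(o["eef_rot"]).apply(X.reshape(-1,3))+o["eef_pos"]
    W=W.reshape(X.shape);W[D==0]=np.nan;return W
E
python3 - <<'E'
import pickle
from h import *
o,c=pickle.load(open("w1.pkl","rb"));W=cloud(o,c)
print("plate z",W[int(300*.7),int(350*.7)],"bench",W[int(300*.7),int(300*.7)], "brack",W[int(330*.7),int(380*.7)],"tabtop",W[int(272*.7),int(404*.7)])
x,y,z=W[...,0],W[...,1],W[...,2]
# lateral plate edges: between-plate mask by height
sub=np.zeros(z.shape,bool);sub[10:283,230:335]=1
m=sub&(z>.0045)&(z<.011)
E1=[];E2=[]
for r in range(40,170,3):
    u=np.where(m[r])[0]
    if len(u)>5:E1.append(W[r,u[0]]);E2.append(W[r,u[-1]])
E1,E2=np.array(E1),np.array(E2)
for E in(E1,E2):
    l=cv2.fitLine(E[:,:2].astype(np.float32),cv2.DIST_HUBER,0,.01,.01).ravel();print("edge",l,np.degrees(np.arctan2(l[1],l[0])))
# wing top
w=sub&(z>.046)&(z<.056)&(c["pixels"].max(-1)<80);w[:230]=0
P=W[w];print("wing n",len(P),P.mean(0));r=cv2.minAreaRect(P[:,:2].astype(np.float32));print(r)
q=P[:,:2]-P[:,:2].mean(0);print("axis",np.degrees(np.arctan2(*np.linalg.svd(q,full_matrices=0)[2][0][::-1])),P[:,2].max())
# tab top
t=sub&(z>.057)&(z<.068);t[230:]=0
P=W[t];print("tab",len(P),P.mean(0),cv2.minAreaRect(P[:,:2].astype(np.float32)))
# tall box near
b=(z>.1)&(z<.3);b[:,:330]=0;b[300:,]&=True
ok=b&(np.abs(c["pixels"].astype(int)-[90,60,35]).sum(-1)<70)
print("box",[np.nanmin(x[ok]),np.nanmax(y[ok]),np.nanmax(z[ok])] if ok.any() else None)
pix=lambda u,v:ray(c["intrinsics"],*wristRt(c["tool_from_camera"],o),(u*.7,v*.7),.0255)
print("tail ray",pix(404,249),"tail depth",W[int(246*.7),int(404*.7)])
print("bolt top white ray z.05",ray(c["intrinsics"],*wristRt(c["tool_from_camera"],o),(404*.7,381*.7),.056), W[int(381*.7),int(404*.7)])
print("guide bolt",W[int(286*.7),int(404*.7)],"hood front",W[int(24*.7),int(404*.7)])
E
python3 - <<'E'
import cv2
im=cv2.imread("pics/w1.png")[225:425,330:480]
cv2.imwrite("pics/w1c.png",cv2.resize(im,None,fx=3,fy=3,interpolation=cv2.INTER_CUBIC))
E
```

```text
plate z [ 0.41516941 -0.045828    0.00623221] bench [ 3.79638537e-01 -5.60318746e-02  1.94996936e-04] brack [ 0.44189157 -0.0591977   0.01446894] tabtop [ 0.44563503 -0.0025269   0.06314093]
edge [ 0.22984825 -0.9732265   0.39199054  0.05400499] -76.71186
edge [ 0.23176557 -0.97277164  0.47290167  0.05386127] -76.59895
wing n 545 [ 0.46280986 -0.07266754  0.05110311]
((0.4632366895675659, -0.074529267847538), (0.04373873770236969, 0.016371069476008415), 86.96569061279297)
axis -100.90685421700223 0.05417243720774695
tab 320 [ 0.44594691 -0.00429476  0.06216056] ((0.44618669152259827, -0.005033169873058796), (0.02492707408964634, 0.008465725928544998), 13.30090045928955)
box [np.float64(0.4607227851564065), np.float64(0.13065769256496368), np.float64(0.24249035431880384)]
tail ray [[0.4450739  0.00341618 0.0255    ]] tail depth [0.44374763 0.00579943 0.02796119]
bolt top white ray z.05 [[ 0.46312359 -0.07455454  0.056     ]] [ 0.46254664 -0.07530345  0.05356109]
guide bolt [ 0.45022277 -0.02205277  0.02205606] hood front [0.41646019 0.1232039  0.04749416]
```

View pics/w1c.png

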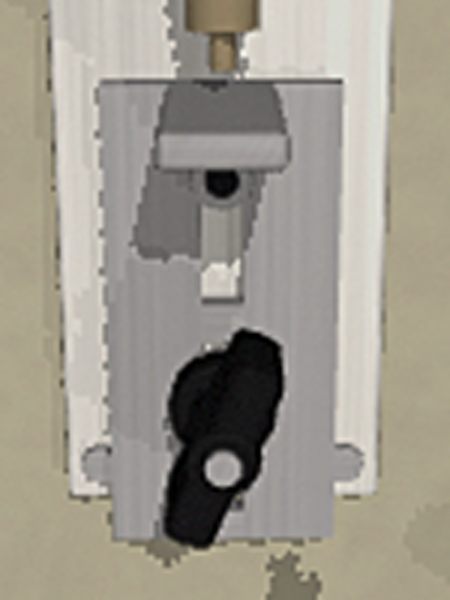

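```bash
python3 - <<'E'
import pickle
from h import *
c=pickle.load(open("c0.pkl","rb"))["top"];D=c["depth"];K=c["intrinsics"]
v,u=np.mgrid[:420,:560];X=np.stack([(u-K[0,2])/K[0,0]*D,(v-K[1,2])/K[1,1]*D,D],-1)
W=(X-c["t"])@c["R"];d=np.hypot(W[...,0]-.463,W[...,1]+.075)
for a,b in((.06,.1),(.1,.2),(.2,.45)):
    m=(W[...,2]>a)&(W[...,2]<b)&(D>0)&(d>.04);i=np.argmin(np.where(m,d,9));print(a,b,W.reshape(-1,3)[i],d.flat[i],divmod(i,560))
plan([.446,-.005,.2],np.radians(103.35),9)
E
```

```text
0.06 0.1 [ 0.44831827 -0.00743785  0.06393534] 0.06913897188292759 (np.int64(234), np.int64(273))
0.1 0.2 [ 0.54300981 -0.14855616  0.14839786] 0.10868338690328751 (np.int64(193), np.int64(333))
0.2 0.45 [ 0.5455039  -0.14745424  0.20977312] 0.10980214045004827 (np.int64(188), np.int64(336))
end [ 0.44619924 -0.00506132  0.19976301] yaw err [0.00054899 0.00263394 0.00303991]
[0.04,0.0,0.29,0.0,0.0,-0.01,0],[0.04,0.0,0.29,0.0,0.0,-0.01,0],[0.04,-0.01,0.29,0.0,0.0,-0.01,0],[0.04,0.0,0.28,0.0,0.0,-0.01,0],[0.04,0.0,0.29,0.0,0.0,-0.01,0],[0.04,0.0,0.29,0.0,0.0,-0.01,0],[0.04,0.0,0.29,0.0,0.0,-0.01,0],[0.04,0.0,0.29,0.0,0.0,-0.01,0],[0.04,0.0,0.29,0.0,0.0,-0.01,0],
```

>>> drive_tool(commands=[[[0.04,0,0.3,0,0,0,0],[0.04,0,0.3,0,0,-0.02,0],[0.04,0,0.3,0,0,-0.02,0],[0.04,0,0.3,0,0,-0.02,0],[0.04,0,0.3,0,0,-0.02,0],[0.04,0,0.2,0,0,0,0],[0,0,0,0,0,0,0],[0,0,0,0,0,0,0]]])

```text
time_s: 3.0
eef_pos: [0.4463, -0.0062, 0.2454]
eef_rot: [-0.0, 0.617, 0.787, -0.0]
wrist_force: [-0.4, -1.1, 0.5]
opening: 1.001
```

```bash
python3 look.py w2; python3 - <<'E'
from h import *
import pickle
plan([.446,-.005,.2],np.radians(103.35),4)
o,c=pickle.load(open("w2.pkl","rb"));W=cloud(o,c);z=W[...,2]
t=(z>.056)&(z<.07);t[:, :230]=0;t[:,335:]=0
n,l,s,ce=cv2.connectedComponentsWithStats(t.astype(np.uint8))
for i in range(1,n):
    if s[i,4]>150:
        P=W[l==i];r=cv2.minAreaRect(P[:,:2].astype(np.float32));print(s[i],r,P[:,2].mean())
E
```

```text
{'time_s': 3.0, 'q': array([-2.80904208e-01,  1.16755496e-01,  2.04523355e+00, -4.16598286e-05,
        9.79729848e-01, -5.21798028e-01]), 'eef_pos': array([ 0.44633168, -0.0061814 ,  0.24537056]), 'eef_rot': array([-5.20434535e-05,  6.17011636e-01,  7.86954025e-01, -3.96856042e-05]), 'wrist_force': array([-0.42197565, -1.06031419,  0.48718621]), 'dq': array([-0.00211303, -0.01486651, -0.01067791,  0.00113128, -0.00042199,
        0.00023189])}
end [ 0.44579438 -0.00498346  0.19978288] yaw err [0.00080616 0.00049217 0.00226397]
[0.01,0.0,0.23,0.0,0.0,0.01,0],[0.0,0.0,0.23,0.0,0.0,0.01,0],[0.01,0.0,0.23,0.0,0.0,0.01,0],[0.01,-0.01,0.23,0.0,0.0,0.01,0],
[260 241  46  17 730] ((0.4463386833667755, -0.0041760350577533245), (0.025873860344290733, 0.00805683247745037), 13.686638832092285) 0.06176690571072602
```

>>> drive_tool(commands=[[[0.01,0,0.25,0,0,0.03,0],[0.01,0,0.25,0,0,0,0],[0.01,0,0.25,0,0,0,0],[0.01,0,0.16,0,0,0,0],[0,0,0,0,0,0,0],[0,0,0,0,0,0,120],[0,0,0,0,0,0,255],[0,0,0,0,0,0,255],[0,0,0,0,0,0,255],[0,0,0,0,0,0,255]]])

```text
time_s: 4.05
eef_pos: [0.4461, -0.0044, 0.2002]
eef_rot: [0.0, 0.619, 0.786, 0.0]
wrist_force: [-1.1, 1.0, 4.3]
opening: 0.291
```

>>> drive_tool(commands=[[[0,0,0,0,0,0,255],[0,0,0,0,0,0,255],[0,0,0,0,0,0,255]]])

```text
time_s: 4.35
eef_pos: [0.4461, -0.0043, 0.2002]
eef_rot: [0.0, 0.619, 0.786, 0.0]
wrist_force: [-1.8, 0.5, 6.8]
opening: 0.291
```

>>> drive_tool(commands=[[[0,0,-0.01,0,0,0,255],[0.02,0,0,0,0,0,255],[0.02,0,0,0,0,0,255],[0.02,0,0,0,0,0,255],[0.02,0,0,0,0,0,255],[0.02,0,0,0,0,0,255],[0.02,0,0,0,0,0,255]]])

```text
time_s: 5.05
eef_pos: [0.4444, 0.0016, 0.2003]
eef_rot: [0.0, 0.619, 0.786, -0.0]
wrist_force: [1.3, -2.8, 1.8]
opening: 0.293
```

>>> drive_tool(commands=[[[0.02,0,0,0,0,0,255],[0.02,0,0,0,0,0,255]]])

```text
time_s: 5.25
eef_pos: [0.444, 0.0035, 0.2003]
eef_rot: [0.0, 0.619, 0.786, 0.0]
wrist_force: [0.7, -3.1, 1.9]
opening: 0.29
```

>>> drive_tool(commands=[[[0.02,0,0,0,0,0,255],[0.02,0,0,0,0,0,255]]])

```text
time_s: 5.45
eef_pos: [0.4435, 0.0055, 0.2002]
eef_rot: [0.0, 0.619, 0.786, 0.0]
wrist_force: [0.7, -2.1, 1.4]
opening: 0.294
```

>>> drive_tool(commands=[[[0.01,0,0,0,0,0,255],[0.01,0,0,0,0,0,255]]])

```text
time_s: 5.65
eef_pos: [0.4432, 0.0064, 0.2002]
eef_rot: [0.0, 0.619, 0.786, 0.0]
wrist_force: [0.5, -3.5, 1.5]
opening: 0.295
```

>>> drive_tool(commands=[[[0.01,0,0,0,0,0,255],[0.01,0,0,0,0,0,255]]])

```text
time_s: 5.85
eef_pos: [0.443, 0.0074, 0.2002]
eef_rot: [0.0, 0.619, 0.786, 0.0]
wrist_force: [0.9, -2.5, 2.5]
opening: 0.292
```

>>> drive_tool(commands=[[[0.01,0,0,0,0,0,255],[0.01,0,0,0,0,0,255]]])

```text
time_s: 6.05
eef_pos: [0.4428, 0.0083, 0.2002]
eef_rot: [0.0, 0.619, 0.786, 0.0]
wrist_force: [-0.0, -3.3, 2.2]
opening: 0.292
```

>>> drive_tool(commands=[[[0.01,0,0,0,0,0,255],[0.01,0,0,0,0,0,255]]])

```text
time_s: 6.25
eef_pos: [0.4425, 0.0093, 0.2002]
eef_rot: [0.0, 0.619, 0.786, 0.0]
wrist_force: [1.0, -4.0, 2.2]
opening: 0.29
```

>>> drive_tool(commands=[[[0.01,0,0,0,0,0,255],[0.01,0,0,0,0,0,255]]])

```text
time_s: 6.45
eef_pos: [0.4423, 0.0103, 0.2002]
eef_rot: [0.0, 0.619, 0.786, -0.0]
wrist_force: [0.3, -4.3, 2.2]
opening: 0.292
```

>>> drive_tool(commands=[[[0.01,0,0,0,0,0,255],[0.01,0,0,0,0,0,255]]])

```text
time_s: 6.65
eef_pos: [0.4421, 0.0113, 0.2002]
eef_rot: [0.0, 0.619, 0.786, 0.0]
wrist_force: [1.7, -3.5, 2.7]
opening: 0.292
```

>>> drive_tool(commands=[[[0.01,0,0,0,0,0,255],[0.01,0,0,0,0,0,255]]])

```text
time_s: 6.85
eef_pos: [0.4418, 0.0123, 0.2002]
eef_rot: [0.0, 0.619, 0.786, -0.0]
wrist_force: [1.3, -3.9, 2.8]
opening: 0.294
```

>>> drive_tool(commands=[[[0.01,0,0,0,0,0,255],[0.01,0,0,0,0,0,255]]])

```text
time_s: 7.05
eef_pos: [0.4416, 0.0132, 0.2002]
eef_rot: [0.0, 0.619, 0.786, 0.0]
wrist_force: [0.3, -3.4, 3.4]
opening: 0.293
```

>>> drive_tool(commands=[[[0.01,0,0,0,0,0,255],[0.01,0,0,0,0,0,255]]])

```text
time_s: 7.25
eef_pos: [0.4413, 0.0142, 0.2002]
eef_rot: [0.0, 0.619, 0.786, -0.0]
wrist_force: [0.7, -3.4, 2.9]
opening: 0.295
```

>>> drive_tool(commands=[[[0.01,0,0,0,0,0,255],[0.01,0,0,0,0,0,255]]])

```text
time_s: 7.45
eef_pos: [0.4411, 0.0152, 0.2002]
eef_rot: [0.0, 0.619, 0.786, 0.0]
wrist_force: [1.4, -4.4, 3.3]
opening: 0.291
```

>>> drive_tool(commands=[[[0.01,0,0,0,0,0,255],[0.01,0,0,0,0,0,255]]])

```text
time_s: 7.65
eef_pos: [0.4409, 0.0161, 0.2002]
eef_rot: [0.0, 0.619, 0.786, 0.0]
wrist_force: [2.1, -3.5, 3.5]
opening: 0.291
```

>>> drive_tool(commands=[[[0.01,0,0,0,0,0,255],[0.01,0,0,0,0,0,255]]])

```text
time_s: 7.85
eef_pos: [0.4407, 0.0169, 0.2003]
eef_rot: [0.0, 0.619, 0.786, -0.0]
wrist_force: [1.5, -5.8, 2.5]
opening: 0.293
```

>>> drive_tool(commands=[[[0.005,0,0,0,0,0,255],[0,0,0,0,0,0,255]]])

```text
time_s: 8.05
eef_pos: [0.4407, 0.0171, 0.2002]
eef_rot: [0.0, 0.619, 0.786, -0.0]
wrist_force: [1.7, -6.2, 2.2]
opening: 0.288
```

>>> drive_tool(commands=[[[0.008,0,0,0,0,0,255],[0,0,0,0,0,0,255]]])

```text
time_s: 8.25
eef_pos: [0.4406, 0.0174, 0.2002]
eef_rot: [0.001, 0.619, 0.786, -0.0]
wrist_force: [0.2, -7.4, 1.9]
opening: 0.293
```

>>> drive_tool(commands=[[[0.01,0,0,0,0,0,255],[0,0,0,0,0,0,255],[0,0,0,0,0,0,255]]])

```text
time_s: 8.55
eef_pos: [0.4406, 0.0177, 0.2002]
eef_rot: [0.001, 0.619, 0.786, -0.0]
wrist_force: [1.8, -7.5, 1.5]
opening: 0.296
```

>>> drive_tool(commands=[[[0.01,0,0,0,0,0,255],[0,0,0,0,0,0,255],[0,0,0,0,0,0,255]]])

```text
time_s: 8.85
eef_pos: [0.4405, 0.018, 0.2002]
eef_rot: [0.001, 0.619, 0.786, -0.0]
wrist_force: [1.5, -9.0, 1.0]
opening: 0.295
```

>>> drive_tool(commands=[[[0.005,0,0,0,0,0,255],[0,0,0,0,0,0,255],[0,0,0,0,0,0,255],[0,0,0,0,0,0,255]]])

```text
time_s: 9.25
eef_pos: [0.4405, 0.0182, 0.2003]
eef_rot: [0.001, 0.619, 0.786, -0.0]
wrist_force: [2.3, -10.8, 0.3]
opening: 0.294
```

>>> drive_tool(commands=[[[0,0,0,0,0,0,255],[0,0,0,0,0,0,255],[0,0,0,0,0,0,255],[0,0,0,0,0,0,255]]])

```text
time_s: 9.65
eef_pos: [0.4405, 0.0182, 0.2003]
eef_rot: [0.001, 0.619, 0.786, -0.0]
wrist_force: [1.9, -9.5, 0.6]
opening: 0.295
```

```bash
python3 look.py w3 ; python3 - <<'E'
import cv2,numpy as np
im=cv2.imread("pics/w3.png")
cv2.imwrite("pics/w3c.png",im[:450])
E
```

```text
{'time_s': 9.65, 'q': array([-0.22870942,  0.19912756,  2.07261655, -0.00210476,  0.86831344,
       -0.46410917]), 'eef_pos': array([0.44054878, 0.01815754, 0.20027673]), 'eef_rot': array([ 1.03637898e-03,  6.18646233e-01,  7.85668889e-01, -4.01306996e-04]), 'wrist_force': array([ 1.86152989, -9.46784227,  0.60247876]), 'dq': array([ 1.55840388e-03, -1.45185687e-03,  5.81010878e-05, -6.89800136e-04,
       -3.15169636e-04,  6.98699910e-04])}
```

View pics/w3c.png

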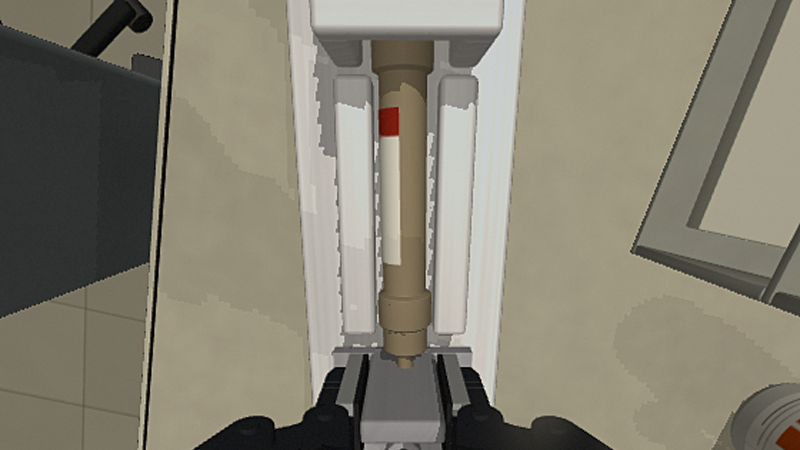

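The picture shows the column under the hood at (402,60), with its tail nut at (405,340) against the tab at (402,370). The hand has held a steady 9.7 N with nothing moving. I'll release and rise.

>>> drive_tool(commands=[[[0,0,0,0,0,0,255],[0,0,0,0,0,0,200],[0,0,0,0,0,0,0],[0,0,0,0,0,0,0],[0,0,0,0,0,0,0],[0,0,0,0,0,0,0],[0,0,-0.3,0,0,0,0],[0,0,-0.4,0,0,0,0],[0,0,-0.5,0,0,0,0]]])

```text
time_s: 10.6
eef_pos: [0.4395, 0.0193, 0.26]
eef_rot: [-0.001, 0.619, 0.786, -0.0]
wrist_force: [0.5, -0.6, 0.3]
opening: 0.999
```

>>> drive_tool(commands=[[[-0.3,0,-0.2,0,0,0,0],[-0.3,0,-0.2,0,0,0,0],[-0.3,0,-0.1,0,0,0,0],[0,0,0,0,0,0,0],[0,0,0,0,0,0,0]]])

```text
time_s: 11.1
eef_pos: [0.4504, -0.0248, 0.2846]
eef_rot: [-0.001, 0.619, 0.785, -0.0]
wrist_force: [0.4, 0.3, -0.1]
opening: 1.001
```

```bash
python3 look.py w4; python3 - <<'E'
from h import *
import pickle
o,c=pickle.load(open("w4.pkl","rb"));W=cloud(o,c);z=W[...,2]
xh=np.array([-.2308,.973]);yh=np.array([-.973,-.2308]);O=np.array([.4629,-.075])
def comp(t,name):
    n,l,s,ce=cv2.connectedComponentsWithStats(t.astype(np.uint8))
    for i in range(1,n):
        if s[i,4]>150:
            P=W[l==i];r=cv2.minAreaRect(P[:,:2].astype(np.float32));q=P[:,:2]-P[:,:2].mean(0)
            d=np.array(r[0])-O
            print(name,s[i],r,P[:,2].mean(),"hold",d@xh,d@yh,"axis",np.degrees(np.arctan2(*np.linalg.svd(q,full_matrices=0)[2][0][::-1])))
R=np.zeros(z.shape,bool);R[:,215:345]=1
comp(R&(z>.057)&(z<.07),"tab")
comp(R&(z>.049)&(z<.057)&(c["pixels"].max(-1)<90),"wing")
E
```

```text
{'time_s': 11.1, 'q': array([-3.19418258e-01,  5.56303215e-02,  2.01298681e+00,  3.87650725e-04,
        1.07418315e+00, -5.54955749e-01]), 'eef_pos': array([ 0.45039678, -0.02483778,  0.28461986]), 'eef_rot': array([-6.25701277e-04,  6.19198607e-01,  7.85234164e-01, -4.58987560e-05]), 'wrist_force': array([ 0.40337572,  0.3498864 , -0.1420698 ]), 'dq': array([0.01406595, 0.00451992, 0.01220273, 0.00275435, 0.00296796,
       0.00056323])}
tab [263 162  40  13 480] ((0.4408780634403229, 0.016509559005498886), (0.02563335932791233, 0.007549765985459089), 13.433362007141113) 0.06242845584385403 hold 0.09412146387032388 0.00030693805409667883 axis 12.999644263688005
wing [267 260  33  50 725] ((0.46291860938072205, -0.07528939843177795), (0.045701783150434494, 0.0161262396723032), 87.33755493164062) 0.05142292869390534 hold -0.0002858797191906053 4.8686230611780534e-05 axis -99.44395664584798
```

View pics/w4.png

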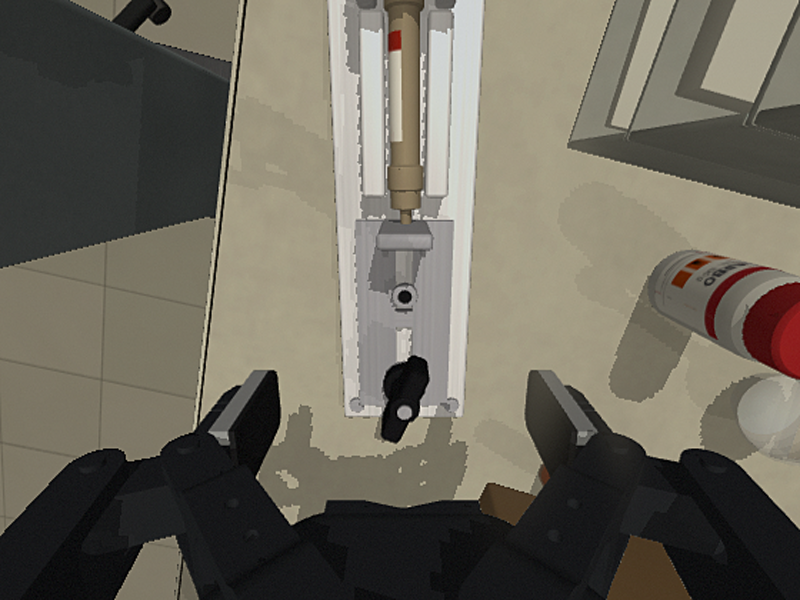

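The picture shows the tab at (404,237) touching the column tip at (405,215). The bracket has moved 21.4 mm, so its origin is at holder x of about 39 mm. The wing's long axis is at about 80° yaw at (405,395). I'll go to the knob.

```bash
python3 -c "
from h import *
plan([.4629,-.0752,.197],np.radians(80),10)"
```

```text
end [ 0.46283586 -0.07512962  0.1968114 ] yaw err [-0.00178513 -0.00057521  0.00567534]
[-0.1,0.0,0.17,0.0,0.0,0.29,0],[-0.11,0.01,0.18,0.0,0.0,0.29,0],[-0.1,0.01,0.17,0.0,0.0,0.29,0],[-0.11,0.01,0.18,0.0,0.0,0.29,0],[-0.1,0.02,0.17,0.0,0.0,0.29,0],[-0.1,0.02,0.18,0.0,0.0,0.29,0],[-0.1,0.03,0.17,0.0,0.0,0.29,0],[-0.1,0.03,0.18,0.0,0.0,0.29,0],[-0.1,0.03,0.17,0.0,0.0,0.29,0],[-0.1,0.04,0.18,0.0,0.0,0.29,0],
```

>>> drive_tool(commands=[[[-0.21,0.01,0.05,0,0,0.58,0],[-0.21,0.03,0.05,0,0,0.58,0],[-0.2,0.04,0.15,0,0,0.58,0],[-0.2,0.06,0.25,0,0,0.58,0],[-0.2,0.07,0.25,0,0,0.6,0],[0,0,0.25,0,0,0,0],[0,0,0.25,0,0,0,0],[0,0,0.2,0,0,0,0],[0,0,0,0,0,0,0],[0,0,0,0,0,0,0]]])

```text
time_s: 12.15
eef_pos: [0.465, -0.0748, 0.2125]
eef_rot: [-0.0, 0.765, 0.644, -0.0]
wrist_force: [-0.9, -0.0, 0.0]
opening: 0.997
```

```bash
python3 -c "
from h import *
plan([.4629,-.0752,.197],np.radians(80),2)"
```

```text
end [ 0.4628489  -0.07539339  0.19701378] yaw err [-0.00058215 -0.00016314 -0.00114757]
[-0.01,-0.02,0.16,0.0,0.0,0.02,0],[-0.01,-0.02,0.15,0.0,0.0,0.02,0],
```

>>> drive_tool(commands=[[[-0.01,-0.02,0.16,0,0,0.02,0],[-0.01,-0.02,0.15,0,0,0.02,0],[0,0,0,0,0,0,100],[0,0,0,0,0,0,200],[0,0,0,0,0,0,255],[0,0,0,0,0,0,255],[0,0,0,0,0,0,255],[0,0,0,0,0,0,255],[0,0,0,0,0,0,255],[0,0,0,0,0,0,255]]])

```text
time_s: 13.15
eef_pos: [0.4631, -0.0759, 0.1978]
eef_rot: [0.0, 0.767, 0.642, 0.0]
wrist_force: [-1.3, -0.1, 5.7]
opening: 0.252
```

```bash
python3 -c "
from bench import ctrl
o=ctrl.get_obs();print({k:o[k].round(3) for k in('q','eef_pos','wrist_force','torque')},o['opening'])"
```

```text
{'q': array([-0.416,  0.259,  2.003, -0.   ,  0.879, -0.239]), 'eef_pos': array([ 0.463, -0.076,  0.198]), 'wrist_force': array([-1.263, -0.077,  5.701]), 'torque': array([ 0.052,  0.338, -0.024])} 0.2523763713831202
```

>>> drive_tool(commands=[[[0,0,0,0,0,0,255],[0,0,0,0,0,0,255],[0,0,0,0,0,0,255]]])

```text
time_s: 13.45
eef_pos: [0.4631, -0.0759, 0.1978]
eef_rot: [0.0, 0.767, 0.642, 0.0]
wrist_force: [-1.0, 0.2, 4.8]
opening: 0.249
```

```bash
python3 look.py w5; python3 -c "
import cv2
im=cv2.imread('pics/w5.png')[250:600,200:620];cv2.imwrite('pics/w5c.png',cv2.resize(im,None,fx=1.7,fy=1.7,interpolation=2))"
```

```text
{'time_s': 13.45, 'q': array([-4.16104014e-01,  2.58796460e-01,  2.00283253e+00, -1.07538062e-04,
        8.79332830e-01, -2.39367109e-01]), 'eef_pos': array([ 0.46313484, -0.0758865 ,  0.19778253]), 'eef_rot': array([3.01264165e-04, 7.66730282e-01, 6.41969293e-01, 1.02202361e-04]), 'wrist_force': array([-1.00310258,  0.19233372,  4.81361168]), 'dq': array([-7.97744577e-04,  4.72935133e-04,  5.13310507e-05, -2.41813265e-03,
        6.60196961e-04,  1.66332853e-04])}
```

View pics/w5c.png

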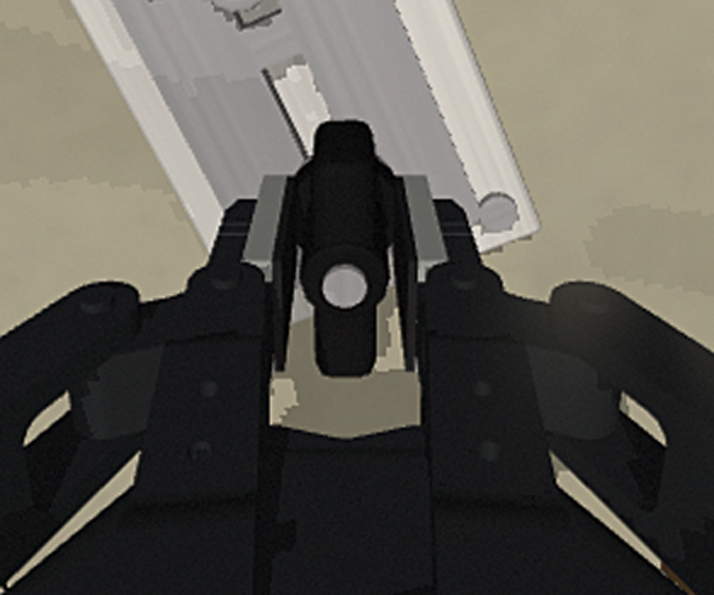

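The wing is well aligned: it stands vertical at (345,250). But the pads are stopped about 21 mm apart on the wider boss under the wing. I'll reopen a little, rise 8 mm and close again on the wing.

>>> drive_tool(commands=[[[0,0,0,0,0,0,130],[0,0,0,0,0,0,130],[0,0.01,-0.08,0,0,0,130],[0,0,-0.08,0,0,0,130],[0,0,0,0,0,0,255],[0,0,0,0,0,0,255],[0,0,0,0,0,0,255],[0,0,0,0,0,0,255],[0,0,0,0,0,0,255]]])

```text
time_s: 14.4
eef_pos: [0.4634, -0.0759, 0.2055]
eef_rot: [-0.0, 0.767, 0.642, -0.0]
wrist_force: [-3.1, 0.3, 6.8]
opening: 0.127
```

>>> drive_tool(commands=[[[0,0,0,0,0,0.5,255],[0,0,0,0,0,0.7,255],[0,0,0.01,0,0,0.7,255],[0,0,0,0,0,0.7,255],[0,0,0,0,0,0.7,255],[0,0,0,0,0,0.7,255],[0,0,0,0,0,0,255]]])

```text
time_s: 15.1
eef_pos: [0.4632, -0.0758, 0.205]
eef_rot: [-0.0, 0.914, 0.405, -0.0]
wrist_force: [-3.2, 0.5, 7.7]
opening: 0.127
```

```bash
python3 -c "
from bench import ctrl
o=ctrl.get_obs();print({k:o[k].round(3) for k in('q','eef_pos','wrist_force','torque','joint_efforts')},o['opening'])"
```

```text
{'q': array([-0.416,  0.244,  2.001, -0.   ,  0.897,  0.322]), 'eef_pos': array([ 0.463, -0.076,  0.205]), 'wrist_force': array([-3.168,  0.49 ,  7.664]), 'torque': array([ 0.093,  0.545, -0.059]), 'joint_efforts': array([  0.124, -35.48 , -25.222,   0.176,  -1.084,   0.764])} 0.1270412964618113
```

>>> drive_tool(commands=[[[0,0,0,0,0,0.7,255],[0,0,0,0,0,0.7,255],[0,0,0,0,0,0.7,255],[0,0,0,0,0,0.7,255],[0,0,0,0,0,0.7,255],[0,0,0,0,0,0.7,255],[0,0,0,0,0,0,255],[0,0,0,0,0,0,255]]])

```text
time_s: 15.9
eef_pos: [0.4631, -0.0756, 0.2048]
eef_rot: [-0.0, 0.992, 0.124, -0.001]
wrist_force: [-2.7, 1.1, 6.3]
opening: 0.126
```

```bash
python3 -c "
from bench import ctrl
o=ctrl.get_obs();print({k:o[k].round(3) for k in('q','eef_pos','wrist_force','torque','joint_efforts')},o['opening'])"; python3 look.py w6; python3 -c "
import cv2
im=cv2.imread('pics/w6.png')[100:600,150:700];cv2.imwrite('pics/w6c.png',im)"
```

```text
{'q': array([-0.416,  0.245,  2.001, -0.   ,  0.897,  0.906]), 'eef_pos': array([ 0.463, -0.076,  0.205]), 'wrist_force': array([-2.653,  1.05 ,  6.331]), 'torque': array([0.172, 0.554, 0.033]), 'joint_efforts': array([-4.0500e-01, -3.6110e+01, -2.5666e+01,  2.8000e-02, -1.0620e+00,
        7.6000e-02])} 0.12561994455007788
{'time_s': 15.9, 'q': array([-4.15675136e-01,  2.44665984e-01,  2.00112121e+00, -8.97282841e-05,
        8.97318887e-01,  9.05934691e-01]), 'eef_pos': array([ 0.46306322, -0.07563988,  0.20479289]), 'eef_rot': array([-3.59173709e-04,  9.92244531e-01,  1.24298903e-01, -6.66964633e-04]), 'wrist_force': array([-2.65346905,  1.05032007,  6.33114014]), 'dq': array([-0.00116642,  0.00033175,  0.00089467, -0.00025113,  0.00123543,
       -0.00340885])}
```

View pics/w6c.png

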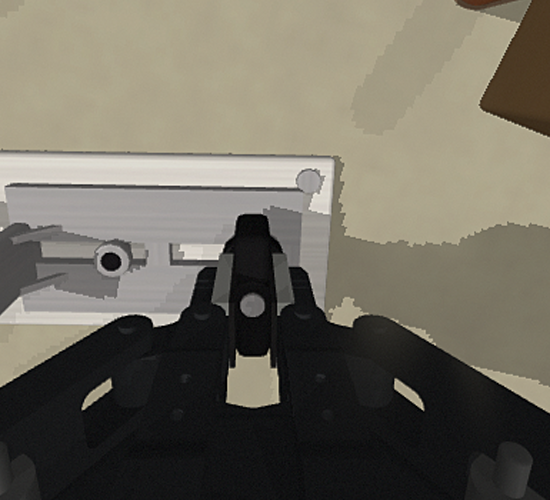

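The wing at (250,285) has followed the gripper and now stands square across the holder, about 1.5 rad. I'll turn it about 0.28 rad more for margin, reading the torque on the way.

>>> drive_tool(commands=[[[0,0,0,0,0,0.7,255],[0,0,0,0,0,0.7,255],[0,0,0,0,0,0.7,255]]])

```text
time_s: 16.25
eef_pos: [0.463, -0.0755, 0.2047]
eef_rot: [-0.0, 1.0, -0.024, -0.001]
wrist_force: [-3.3, 2.4, 4.9]
opening: 0.125
```

```bash
python3 -c "
from bench import ctrl
o=ctrl.get_obs();print({k:o[k].round(3) for k in('q','dq','wrist_force','torque','joint_efforts')},o['opening'])"
```

```text
{'q': array([-0.415,  0.245,  2.001, -0.   ,  0.897,  1.202]), 'dq': array([ 0.002,  0.001, -0.   ,  0.002,  0.001,  0.97 ]), 'wrist_force': array([-3.31 ,  2.444,  4.927]), 'torque': array([0.371, 0.43 , 0.338]), 'joint_efforts': array([-1.2470e+00, -3.6568e+01, -2.5879e+01, -4.0000e-03, -9.7600e-01,
       -9.1100e-01])} 0.12452467186814065
```

>>> drive_tool(commands=[[[0,0,0,0,0,0,255],[0,0,0,0,0,0,255],[0,0,0,0,0,0,200],[0,0,0,0,0,0,130],[0,0,0,0,0,0,130],[0,0,0,0,0,0,130],[0,0,-0.3,0,0,0,130],[0,0,-0.5,0,0,0,130],[0,0,-0.5,0,0,0,130],[0,0,0,0,0,0,130]]])

```text
time_s: 17.25
eef_pos: [0.4649, -0.0765, 0.2729]
eef_rot: [0.001, 1.0, -0.022, 0.003]
wrist_force: [-0.1, -0.5, -0.4]
opening: 0.49
```

```bash
python3 -c "
from h import *
plan([.450,-.025,.30],np.radians(103.35),20,0)"
```

```text
end [ 0.44985299 -0.02522709  0.30018461] yaw err [ 0.00531271  0.00402137 -0.00456125]
[-0.02,-0.05,-0.03,0.0,0.0,-0.66,0],[-0.01,-0.05,-0.02,0.0,0.0,-0.66,0],[-0.01,-0.06,-0.03,0.0,0.0,-0.66,0],[0.0,-0.05,-0.03,0.0,0.0,-0.66,0],[0.0,-0.05,-0.03,0.0,0.0,-0.66,0],[0.01,-0.05,-0.02,0.0,0.0,-0.66,0],[0.01,-0.06,-0.03,0.0,0.0,-0.66,0],[0.02,-0.05,-0.03,0.0,0.0,-0.66,0],[0.02,-0.05,-0.03,0.0,0.0,-0.66,0],[0.03,-0.04,-0.02,0.0,0.0,-0.66,0],[0.03,-0.05,-0.03,0.0,0.0,-0.66,0],[0.03,-0.04,-0.03,0.0,0.0,-0.66,0],[0.04,-0.04,-0.03,0.0,0.0,-0.66,0],[0.04,-0.03,-0.02,0.0,0.0,-0.66,0],[0.04,-0.03,-0.03,0.0,0.0,-0.66,0],[0.05,-0.03,-0.03,0.0,0.0,-0.66,0],[0.05,-0.02,-0.02,0.0,0.0,-0.66,0],[0.05,-0.02,-0.03,0.0,0.0,-0.66,0],[0.05,-0.01,-0.03,0.0,0.0,-0.66,0],[0.05,-0.01,-0.03,0.0,0.0,-0.66,0],
```

>>> drive_tool(commands=[[[0,-0.05,-0.03,0,0,-0.66,0],[0,-0.05,-0.03,0,0,-0.66,0],[0,-0.05,-0.03,0,0,-0.66,0],[0,-0.05,-0.03,0,0,-0.66,0],[0,-0.05,-0.03,0,0,-0.66,0],[0,-0.05,-0.03,0,0,-0.66,0],[0,-0.05,-0.03,0,0,-0.66,0],[0,-0.05,-0.03,0,0,-0.66,0],[0,-0.05,-0.03,0,0,-0.66,0],[0,-0.05,-0.03,0,0,-0.66,0]]])

```text
time_s: 18.25
eef_pos: [0.4543, -0.0532, 0.2838]
eef_rot: [-0.0, 0.904, 0.427, -0.0]
wrist_force: [0.1, -1.0, 0.3]
opening: 0.999
```

>>> drive_tool(commands=[[[0.04,-0.04,-0.03,0,0,-0.66,0],[0.04,-0.04,-0.03,0,0,-0.66,0],[0.04,-0.04,-0.03,0,0,-0.66,0],[0.04,-0.03,-0.03,0,0,-0.66,0],[0.04,-0.03,-0.03,0,0,-0.66,0],[0.05,-0.03,-0.03,0,0,-0.66,0],[0.05,-0.02,-0.03,0,0,-0.66,0],[0.05,-0.02,-0.03,0,0,-0.66,0],[0.05,0,0,0,0,-0.66,0],[0,0,0,0,0,-0.66,0]]])

```text
time_s: 19.25
eef_pos: [0.449, -0.0296, 0.2958]
eef_rot: [-0.0, 0.62, 0.784, -0.0]
wrist_force: [-0.6, -0.6, 0.8]
opening: 0.999
```

```bash
python3 look.py w7; python3 - <<'E'
from h import *
import pickle
o,c=pickle.load(open("w7.pkl","rb"));W=cloud(o,c);z=W[...,2]
xh=np.array([-.2308,.973]);yh=np.array([-.973,-.2308]);O=np.array([.4629,-.075])
def comp(t,name):
    n,l,s,ce=cv2.connectedComponentsWithStats(t.astype(np.uint8))
    for i in range(1,n):
        if s[i,4]>100:
            P=W[l==i];r=cv2.minAreaRect(P[:,:2].astype(np.float32));q=P[:,:2]-P[:,:2].mean(0);d=np.array(r[0])-O
            print(name,s[i],r,P[:,2].mean(),"hold",d@xh,d@yh,"axis",np.degrees(np.arctan2(*np.linalg.svd(q,full_matrices=0)[2][0][::-1])))
R=np.zeros(z.shape,bool);R[:,215:345]=1
comp(R&(z>.057)&(z<.07),"tab")
comp(R&(z>.047)&(z<.057)&(c["pixels"].max(-1)<90),"wing")
H=W[...,:2]-O;X=H@xh;Y=H@yh
m=(np.abs(Y)<.004)&(z>.018)&(z<.04)&(X>.09)&(X<.2);print("col tail min x",np.sort(X[m])[:8])
E
python3 -c "
import cv2
im=cv2.imread('pics/w7.png')[120:450,250:570];cv2.imwrite('pics/w7c.png',cv2.resize(im,None,fx=1.8,fy=1.8,interpolation=2))"
```

```text
{'time_s': 19.25, 'q': array([-3.30667514e-01,  3.41258103e-02,  2.00848404e+00,  5.78735517e-05,
        1.09993749e+00, -5.62982388e-01]), 'eef_pos': array([ 0.44896518, -0.02956149,  0.2958447 ]), 'eef_rot': array([-4.58805319e-04,  6.20400907e-01,  7.84284697e-01, -1.34226900e-04]), 'wrist_force': array([-0.59972488, -0.55049856,  0.75356539]), 'dq': array([-3.89567851e-03, -8.36611206e-05, -1.79004829e-03, -4.23707646e-03,
       -1.10619976e-03, -9.18085512e-01])}
tab [268 154  38  12 444] ((0.44128093123435974, 0.01642860844731331), (0.025547416880726814, 0.0075455037876963615), 13.41476821899414) 0.06247874094732788 hold 0.09394971709034561 -6.636892067196228e-05 axis 13.447067248556358
wing [258 263  56  21 735] ((0.46323466300964355, -0.07542248070240021), (0.0457572303712368, 0.01688559539616108), 26.896297454833984) 0.050393108567255304 hold -0.0004883139460611421 -0.00022811856226923145 axis 20.045850262539414
col tail min x [0.09740899 0.09742755 0.09747452 0.09748858 0.09749163 0.09751556
 0.09752064 0.09752432]
```

View pics/w7c.png

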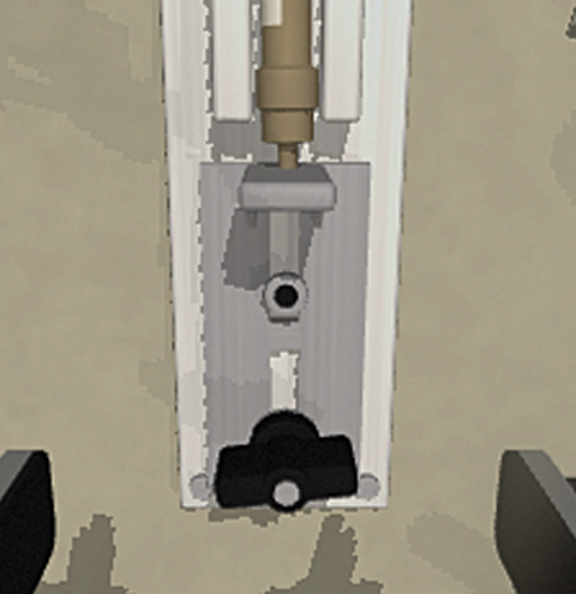

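The wing at (285,475) is now at 20° yaw, about 1.45 rad, which fits the expected spring-back to 1.4. The tab is unmoved at (288,195), touching the column tip at (288,158). I'll let the arm settle and hand in.

>>> drive_tool(commands=[[[0,0,0,0,0,0,0],[0,0,0,0,0,0,0],[0,0,0,0,0,0,0]]])

```text
time_s: 19.6
eef_pos: [0.4492, -0.0299, 0.2965]
eef_rot: [-0.0, 0.623, 0.783, -0.0]
wrist_force: [-0.1, 0.2, 0.1]
opening: 1.002
```

```bash
python3 -c "
from bench import ctrl
print(ctrl.get_obs()['wrist_force']);print(ctrl.hand_in())"
```

```text
[-0.12019938  0.16137638  0.0839949 ]
the job is handed in; nothing more can be done
None
```

I slid the bracket about 21 mm until the column met its seat and held it there, then clamped it with the wing knob. The job was handed in at about 19.6 s, with the hand clear and no wrist force. No verdict is reported.

- **Seating:** The hand's push was raised slowly to about 9.7 N and held over half a second, with single readings up to 11 N and nothing moving. I took the seat from this force rise; I could not see inside the end block.
- **Contact:** The last view puts the bracket's face within about 0.5 mm of the column's tail, inside the 1.2 mm limit and close to what the camera can resolve. Clamping moved the tab by less than 0.2 mm.
- **Clamp:** The torque at the end of the turn was about 0.34 N m, above the expected 0.2 to 0.3 N m. After release the knob stood at about 1.45 rad, near the expected 1.4. I had no direct reading of the washer's 30 N.
- **What went wrong:** My first pinch on the knob closed on the wider boss below the wing, at about 21 mm. I reopened, rose 8 mm and gripped the wing itself.
- **Other things on the bench:** The hand never went near the vial, jar, timer or beaker. I did not take a final overview picture to confirm that they had not moved.

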